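# Open the hood wash valve and start the pump

## Robot

A 6-joint arm with a two-finger parallel gripper is mounted at the origin on the work surface. World frame = base frame: x ahead of the robot, y to its left, z up, the work surface at z = 0. Lengths are in m, angles in rad, forces in N, time in s.
With the tool pointing down it reaches from about 0.275 to 0.725 m from the base axis. Payload 15.9 kg.
Tool frame: the origin (TCP) lies midway between the tips of the shut fingers; the grasp point (between the pads) lies 19 mm behind it; z points along the fingers, y is the line along which they close (so a half turn about z gives the same grasp; the last joint's range is limited). The gripper opens to 85 mm and grips with 20 to 120 N. Pads are 22 mm wide; open, the fingers measure 114 mm over their backs; the gripper's body (76 mm by 85 mm) begins 54 mm behind the grasp point. The pads swing forward as they close: fully open they stand 13 mm farther back than shut.
Start: joints at [-1.195, 0.213, -0.034, 1.323, 0, 1.571], TCP at [0.184, -0.465, 0.231] pointing down, gripper open.
Joint ranges: [-2.98, 2.98], [-0.74, 1.72], [-1.14, 1.35], [-2.1, 2.04], [-1.57, 1.44], [-3.14, 3.14]. Speed limits (rad/s): [1.89, 1.89, 2.39, 2.57, 3.14, 3.14].

## Interface

Orientations are given as a rotation vector (axis times angle).
In Python, from rig import manip gives the robot as it stands. The module is installed in compiled form; this text tells all that it offers.
- The arm moves only by the tool arm_command, never from a script. Its argument "deltas" is a list of rows, each an object with "fingers": the closure in counts, from 0 (fully open) to 255 (shut); "xyz": the shift along the world's x, y, z in mm, a list of three; "rotation": the turn, a rotation vector about the world's x, y, z in rad, a list of three. In form: [{"fingers": fingers, "xyz": [dx, dy, dz], "rotation": [ax, ay, az]}, ...]. A call has 1 to 12 rows; each row shifts and turns the commanded pose from where the row before left it; what a row does not reach is not made up. A row lasts 1/12 s, in which the tool goes at most 41.7 mm and 7.16 degrees, less where a joint would pass 70% of its speed; a pose out of reach is approached as far as the arm can. A call is refused whole if a number of a shift passes 41.7 or a number of a turn 0.125, either way. A call with a gripper value outside its range is refused whole. The fingers move at their own pace and stop on an object; "grip_force" is the grip in N (left out, the last holds). Time passes only in rows, so rows that do not move let the fingers close. It gives the time, the measured TCP pose, the force, the opening and the grip force at its end, in the units of the state.
- manip.get_state(): the state, without advancing time (a new reading comes with each control period).
- manip.grab_frame(name): name is "side" or "top"; returns a dict with "frame" (480x640x3 uint8, red, green, blue), "z_map" (480x640 float32, m along the optical axis (not along the pixel's ray), 0 where there is no reading), "mtx" (3x3 intrinsics, pixels), "xyz" and "attitude" of the camera in the world. Camera axes: x right, y up, looking along -z (the intrinsics and any distortion apply to the point x, -y, -z); pixel columns grow to the right and rows downward; lengths in m; the calibration is good to about 2 mm. A picture is of the moment at which its call begins.
- manip.sign_off(): hands the job in; it is judged then, once.
Trained networks look in the newest picture that a camera, given by its name, has taken for a name from the list of things; names that differ only in an ending like _2 or _b are one class to them, and where a whole thing is asked for, a point or a joint stands for the part that bears it (a point fixed in the world has none). Each returns a list of dicts, best first, with "score" (0 to 1); they miss things now and then, are a little off and sometimes report something else, mostly with a low value. They report only what shows in the picture. A call takes as long as a camera call. They do not tell look-alikes from the thing itself.
- manip.cut_out(label, camera): "mask" (480x640 bool, what is visible of it) and "pixel" ([row, column] in pixels, amid what is visible of it).
The state is a dict: "clock": time; "joint_positions": joint angles; "qvel": joint speeds; "tau": joint torques, N m; "position": TCP position; "ee_rot": TCP orientation; "ft_force": force on the tool from outside, world axes, zero at the start; "torque": the same for the moment, N m; "width": opening from 0.0 (shut) to 1.0 (fully open); "grasp_force": force on a finger pad.
Only numpy, scipy, OpenCV 4.12 (cv2) and the standard library are available. Lean on these libraries where they do the work, as an engineer would, in place of code of your own. Each camera call takes 0.05 s, during which the arm holds its last target. There are 200 camera calls.

## Task

Start the range hood's wash: turn the small handwheel of the inclined-stem water valve anticlockwise until it stops fully open, then turn it back a quarter turn so that it cannot seize. Only then switch on the wash pump, by pressing the raised half of the rocker on the grey switch box fully down. Let go of everything, and leave the other things on the ledge where they are.

Things in the scene. Friction and masses are not known exactly. Their poses are not given: they have to be found in the camera images.
- valve: Brass water valve in a level copper pipe 128 mm long, 58 mm above the ledge, on two round flanges; origin under the pipe's middle, x along the pipe. Its stem leans 30 degrees from vertical, to -x (towards the robot), and carries the wheel. Below the rim only the 11 mm stem and a bonnet at most 36 mm across: at least 30 mm of free depth for fingertips beside them.
- wheel_center (a point): Centre of the dark steel handwheel, on the stem axis, in mid-rim plane; 143 mm above the ledge when shut. Round, 54 mm outside diameter, round rim 9 mm thick, three thin spokes, hub 16 mm across. Site z axis: stem axis, pointing outward (up, leaning to the robot); x and y lie in the wheel's plane and turn with it.
- wheel (a joint): Wheel angle, rad: 0 shut, 4.4 at the fully open stop; starts at 0 to 0.9. Grows anticlockwise seen from outside (positive about the point's z); the wheel then moves outward along z by 4 mm per rad (25 mm per turn). A quarter turn back from the stop is 2.83. Light friction, 0.06 N m; stays where it is left.
- rocker_pad (a point): Middle of the top face of the rocker's far half, raised when off: 20 mm from the pivot to the point's +x. White plate 60 mm (x) by 34 mm (y, pivot axis) by 12 mm in the top of a grey box 100 x 70 x 44 mm on the ledge; pivot 50 mm above the ledge. z: normal to the face, tilted 0.2 rad. The pad is about 60 mm above the ledge when off, 8 mm lower when on.
- rocker (a joint): Angle of the rocker in rad: 0 off (far half raised), 0.4 fully on (far half down, near half raised). It takes about 3 N on the pad and stays where it is left.
- canister_a: Closed tin canister, 80 mm across, 106 mm high; origin at the centre of its underside. Bystander.
- canister_b: A second closed tin canister of the same size; origin at the centre of its underside. Bystander.
- funnel: Blue plastic funnel standing mouth down, 100 mm across, 110 mm high; origin at the centre of its mouth, on the ledge. Bystander.
- ramekin: White porcelain ramekin, 84 mm across, 45 mm high; origin at the centre of its underside. Bystander.
- scraper: Cast aluminium comal scraper lying flat, 170 mm long, blade 95 mm wide, 8 mm high; origin in the middle of its handle, underside; x axis towards the blade. Bystander.
- jar: Glass jar with a steel cap, 64 mm across, 90 mm high; origin at the centre of its underside. Bystander.
- spoon: Spoon with a wooden handle lying flat, about 200 mm long; origin on its underside. Bystander.
There are look-alikes about, which are no part of the job. Leave any orange look-alike of the part that bears rocker_pad alone.

How it is judged:
On the way, in this order (a step that is already met when the one before it is completed fails the run):
1. the valve is turned open to its stop, with the pump still off (value of joint wheel above 4.25 rad and value of joint rocker below 0.1 rad), for 0.1 s.
2. the wheel is turned back about a quarter turn, with the pump still off (value of joint wheel between 2.33 and 3.33 rad and value of joint rocker below 0.1 rad), for 0.2 s.
3. the rocker is pressed on (value of joint wheel between 2.33 and 3.33 rad and value of joint rocker above 0.3 rad), for 0.1 s.
At the end, for the whole second after the job is handed in: The handwheel rests a quarter turn back from its fully open stop (joint between 2.33 and 3.33, that is 1.57 +/- 0.5 rad back from 4.4), the rocker is on (more than 0.3 of 0.4 rad), and the wheel is still (all of step 3 and velocity of joint wheel between -0.05 and 0.05 rad/s); the robot touches nothing.
It fails at once if the pump is switched on before the valve has been opened (value of joint rocker above 0.2 rad and value of joint wheel below 2 rad).
It fails at once if a thing standing or lying on the ledge is moved by more than 30 mm (distance of any of canister_a, canister_b, funnel, ramekin, scraper, jar, spoon from where it was at the start of the episode above 0.03 m).
It also fails if it takes over 72 s, if anything falls off the work surface, if the arm or the gripper's body presses on something with over 40 N, if the wrist force passes 120 N, or if a joint passes its speed limit or range.

## Working session

There is one attempt and no reset: what is moved stays moved. The work goes in short steps, Python scripts to look and compute and a tool call to move; the robot and the scene stay as the last step left them, time stands still between calls to the robot, and variables do not carry over. Pictures are saved under pics/ and viewed, at most 10 in all, crops included, and the job is handed in when it is done.

Besides the shell and the picture viewer there is one more tool, called after ">>>" as a command line: name --argument value ..., lists and objects as JSON in quotes. arm_command: Moves the arm, as the interface text tells. Its arguments: {"type":"object","properties":{"deltas":{"type":"array"},"grip_force":{"type":"number"}},"required":["deltas"]}

```bash
mkdir -p pics; cat > h.py <<'E'
import numpy as np, cv2
from scipy.spatial.transform import Rotation as R
from rig import manip
def cam(n):
    f=manip.grab_frame(n)
    a=np.array(f['attitude'],float)
    f['R']=a if a.shape==(3,3) else R.from_rotvec(a).as_matrix() if a.size==3 else None
    f['p']=np.array(f['xyz']); return f
def cloud(f):
    z=f['z_map']; K=f['mtx']; v,u=np.mgrid[0:480,0:640]
    P=np.stack([(u-K[0,2])/K[0,0]*z,-(v-K[1,2])/K[1,1]*z,-z],-1)
    W=P@f['R'].T+f['p']; W[z==0]=np.nan; return W
E
python3 - <<'E'
from h import *
s=manip.get_state(); print(s)
for n in ['side','top']:
    f=cam(n); print(n,f['mtx'].tolist(),f['p'],f['attitude'])
    W=cloud(f)
    np.save(f'{n}.npy',W)
    cv2.imwrite(f'pics/{n}0.png',f['frame'][:,:,::-1])
    for l in ['valve','wheel_center','rocker_pad','canister_a','funnel','ramekin','scraper','jar','spoon']:
        for d in manip.cut_out(l,n)[:3]:
            m=d['mask']; q=W[m]; q=q[~np.isnan(q[:,0])]
            print(l,round(d['score'],2),d['pixel'],m.sum(),np.median(q,0).round(3),np.percentile(q,2,axis=0).round(3),np.percentile(q,98,axis=0).round(3))
E
```

```text
{'clock': 0.0, 'joint_positions': array([-1.19501489e+00,  2.13325543e-01, -3.50402969e-02,  1.32350935e+00,
        1.62070019e-05,  1.57079129e+00]), 'qvel': array([-5.67686000e-04,  4.89763700e-04, -5.24205937e-04, -8.39516182e-04,
       -1.11366865e-03,  7.01731336e-05]), 'tau': array([ 3.53556665e-03, -6.86161065e+01,  4.87118161e+01,  1.73131528e-02,
        9.98668907e-05, -2.57702391e-05]), 'position': array([ 0.18338114, -0.46479591,  0.23083892]), 'ee_rot': array([-3.08525622e+00, -5.86618367e-01,  2.91430797e-04]), 'ft_force': array([-0.15652553, -0.21607768, -0.38769192]), 'torque': array([-0.0037435 , -0.03006774, -0.00918218]), 'grasp_force': 0.0, 'width': 0.9991342892570516}
side [[450.3949015287323, 0.0, 318.93699550344496], [0.0, 450.3949015287323, 241.7124162788542], [0.0, 0.0, 1.0]] [0.41645738 0.75104127 1.02602378] [ 0.12561027 -1.0221729  -2.73357124]
valve 0.6 [309.3, 308.1] 1614 [0.587 0.169 0.067] [0.533 0.076 0.001] [0.691 0.193 0.157]
valve 0.54 [221.8, 335.9] 162 [ 0.585 -0.157  0.057] [ 0.557 -0.175  0.049] [ 0.609 -0.143  0.064]
valve 0.43 [303.9, 233.6
[... 1988 characters left out ...]
 -0.002] [0.831 0.227 0.111]
canister_a 0.59 [181.3, 313.4] 778 [0.779 0.004 0.104] [ 0.754 -0.029  0.01 ] [0.825 0.038 0.111]
funnel 0.74 [189.0, 367.3] 875 [ 0.773 -0.143  0.028] [ 0.738 -0.191  0.004] [ 0.827 -0.101  0.108]
ramekin 0.58 [240.4, 312.8] 660 [0.634 0.017 0.01 ] [ 0.591 -0.021 -0.001] [0.666 0.053 0.048]
scraper 0.74 [287.2, 314.0] 901 [0.495 0.007 0.007] [ 0.374 -0.047 -0.   ] [0.533 0.039 0.014]
jar 0.6 [273.2, 155.9] 559 [0.515 0.447 0.087] [0.49  0.426 0.01 ] [0.543 0.482 0.095]
spoon 0.7 [257.1, 482.3] 477 [ 0.575 -0.472  0.012] [ 0.437 -0.505 -0.002] [ 0.618 -0.431  0.023]
spoon 0.61 [253.6, 375.0] 238 [ 0.582 -0.158  0.055] [ 0.556 -0.175  0.047] [ 0.609 -0.142  0.064]
```

```bash
python3 - <<'E'
from h import *
t=cv2.imread('pics/top0.png'); s=cv2.imread('pics/side0.png')
a=cv2.resize(t[220:300,340:460],(480,320),interpolation=cv2.INTER_CUBIC)
b=cv2.resize(t[220:290,225:300],(320,300),interpolation=cv2.INTER_CUBIC)
c=cv2.resize(s[260:350,260:355],(320,300),interpolation=cv2.INTER_CUBIC)
d=cv2.resize(s[170:250,300:400],(400,320))
o=np.zeros((600,800,3),np.uint8); o[:300,:320]=b; o[:300,320:640]=c; o[300:,:450]=cv2.resize(a,(450,300)); o[300:,450:800]=cv2.resize(d,(350,300))
cv2.imwrite('pics/crop1.png',o)
for n in ['side','top']:
    W=np.load(n+'.npy'); f=cv2.imread(f'pics/{n}0.png')
    # wheel: points above .125 near
    m=(abs(W[...,0]-.565)<.05)&(abs(W[...,1]-.16)<.05)&(W[...,2]>.128)
    q=W[m]; c0=q.mean(0); u,S,vt=np.linalg.svd(q-c0); print(n,m.sum(),c0,vt[2],q.min(0),q.max(0))
    for c in [(.58,-.158),(.565,-.294)]:
        m=(abs(W[...,0]-c[0])<.065)&(abs(W[...,1]-c[1])<.05)&(W[...,2]>.03)
        q=W[m]; print('box',q.min(0).round(3),q.max(0).round(3))
        w=m&(f.min(2)>150); q=W[w]; c0=q.mean(0); u,S,vt=np.linalg.svd(q-c0,full_matrices=False); print(' white',w.sum(),c0.round(3),vt.round(2).tolist(),np.median(f[m&~w],0))
    m=(abs(W[...,0]-.6)<.1)&(abs(W[...,1]-.16)<.06)&(W[...,2]>.045)&(W[...,2]<.08)
    print('pipe',cv2.minAreaRect((W[m][:,:2]*1000).astype(np.float32)),W[m][:,2].max())
E
```

```text
side 266 [0.56329427 0.15851791 0.14831573] [-0.4916382  -0.07107878  0.86789382] [0.54052393 0.12877177 0.12909659] [0.58719544 0.18292367 0.162739  ]
box [ 0.532 -0.198  0.03 ] [ 0.645 -0.121  0.065]
 white 189 [ 0.582 -0.161  0.056] [[-0.97, 0.19, -0.18], [-0.15, -0.97, -0.19], [0.21, 0.16, -0.97]] [101. 109. 111.]
box [ 0.51  -0.338  0.03 ] [ 0.622 -0.248  0.065]
 white 155 [ 0.564 -0.297  0.056] [[-0.95, 0.24, -0.2], [-0.22, -0.97, -0.14], [-0.23, -0.09, 0.97]] [ 33.  103.5 170.5]
pipe ((612.7157592773438, 167.19154357910156), (151.6343536376953, 42.51668930053711), 0.30180636048316956) 0.07990646965474757
top 238 [0.5638444  0.15771441 0.14744318] [-0.47762592 -0.08765584  0.87417958] [0.54142896 0.13161357 0.12817142] [0.58701346 0.18419323 0.16311428]
box [ 0.531 -0.198  0.03 ] [ 0.642 -0.12   0.067]
 white 206 [ 0.581 -0.16   0.055] [[-0.98, 0.07, -0.18], [0.06, 1.0, 0.04], [-0.18, -0.03, 0.98]] [78. 85. 87.]
box [ 0.509 -0.339  0.03 ] [ 0.628 -0.251  0.068]
 white 203 [ 0.563 -0.295  0.055] [[-0.96, 0.22, -0.19], [0.23, 0.97, -0.02], [-0.18, 0.06, 0.98]] [ 24.  86. 142.]
pipe ((611.753662109375, 165.4899139404297), (151.83216857910156, 42.273685455322266), 2.244223117828369) 0.07976149241437769
```

View pics/top0.png

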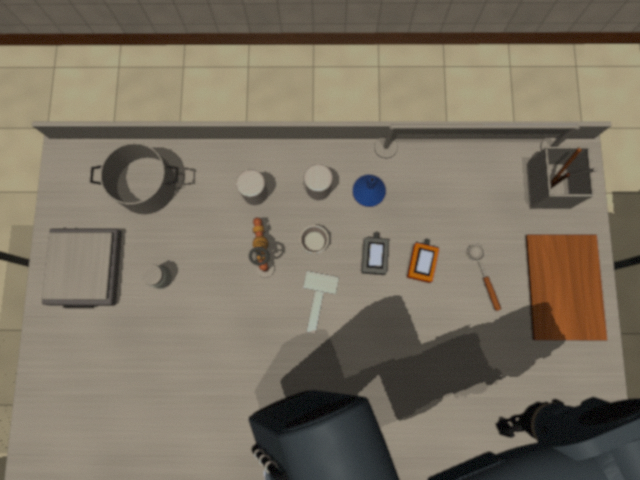

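View pics/crop1.png

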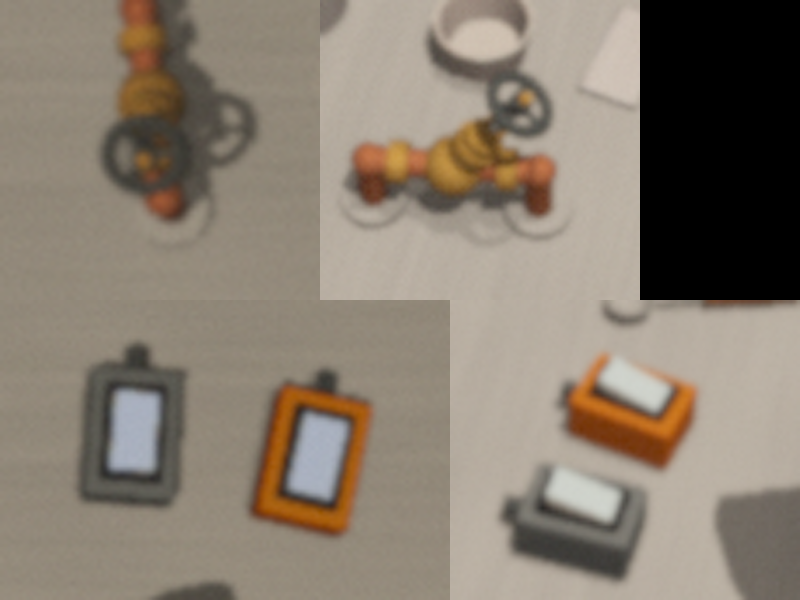

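Top view: the grey box with white rocker is at pixel (375,254), the orange look-alike at (424,262). The crop confirms that the left box is grey, so it is the target, at about (0.58,-0.16). The valve is at (262,250), with its wheel leaning towards the robot at (266,250).

>>> arm_command --deltas '[{"fingers": 0, "xyz": [10, 20, 25], "rotation": [0, 0, -0.12]}, {"fingers": 0, "xyz": [10, 25, 25], "rotation": [0, 0, -0.12]}, {"fingers": 0, "xyz": [15, 30, 20], "rotation": [0, 0, 0]}, {"fingers": 0, "xyz": [15, 35, 5], "rotation": [0, 0, 0]}]'

```text
clock: 1.33
position: [0.2341, -0.3551, 0.3089]
ee_rot: [3.132, 0.209, 0.003]
ft_force: [1.5, -1.0, -0.2]
width: 0.997
grasp_force: 0.0
```

```bash
python3 - <<'E'
from h import *
s=manip.get_state(); print(s['clock'],s['joint_positions'].round(3),s['position'],s['ee_rot'],R.from_rotvec(s['ee_rot']).as_matrix().round(3).tolist())
# refine wheel: circle fit in plane of stated tilt, rim points only
from scipy.optimize import least_squares
for n in ['side','top']:
    W=np.load(n+'.npy')
    q=W[(abs(W[...,0]-.565)<.05)&(abs(W[...,1]-.16)<.05)&(W[...,2]>.126)]
    def res(p):
        th=p[3]; ax=np.array([-.5*np.cos(th),-.5*np.sin(th),.866])
        d=q-p[:3]; h=d@ax; r=np.sqrt(np.maximum((d*d).sum(1)-h*h,1e-9))
        return (np.hypot(r-.0225,h)-.0045)
    o=least_squares(res,[.564,.158,.145,.16],loss='soft_l1',f_scale=.002); print(n,o.x,np.median(abs(o.fun)))
E
```

```text
1.3333 [-0.988  0.055 -0.023  1.489 -0.     2.02 ] [ 0.23409496 -0.35513465  0.30892956] [3.13160377e+00 2.09267621e-01 2.63096121e-03] [[0.991, 0.133, 0.002], [0.133, -0.991, -0.003], [0.001, 0.003, -1.0]]
side [0.56363456 0.1534507  0.1455741  0.20248426] 0.001704290747986008
top [0.55889692 0.15809566 0.14444977 0.08970018] 0.002304882398099325
```

>>> arm_command --deltas '[{"fingers": 0, "xyz": [20, 34, 0], "rotation": [0, 0, 0.112]}, {"fingers": 0, "xyz": [20, 34, 0], "rotation": [0, 0, 0.112]}, {"fingers": 0, "xyz": [20, 34, 0], "rotation": [0, 0, 0.112]}, {"fingers": 0, "xyz": [20, 34, 0], "rotation": [0, 0, 0.112]}, {"fingers": 0, "xyz": [20, 34, 0], "rotation": [0, 0, 0.112]}, {"fingers": 0, "xyz": [20, 34, 0], "rotation": [0, 0, 0.112]}, {"fingers": 0, "xyz": [20, 34, 0], "rotation": [0, 0, 0.112]}, {"fingers": 0, "xyz": [20, 34, 0], "rotation": [0.0153, -0.1036, 0]}, {"fingers": 0, "xyz": [20, 34, 0], "rotation": [0.0153, -0.1036, 0]}, {"fingers": 0, "xyz": [20, 34, 0], "rotation": [0.0153, -0.1036, 0]}, {"fingers": 0, "xyz": [20, 34, 0], "rotation": [0.0153, -0.1036, 0]}, {"fingers": 0, "xyz": [20, 34, 0], "rotation": [0.0153, -0.1036, 0]}]'

```text
clock: 2.33
position: [0.4742, 0.0548, 0.3076]
ee_rot: [2.587, 1.28, 0.747]
ft_force: [2.8, -0.4, -0.5]
width: 0.999
grasp_force: 0.0
```

>>> arm_command --deltas '[{"fingers": 0, "xyz": [13, 28, -12], "rotation": [0, 0, 0]}, {"fingers": 0, "xyz": [13, 28, -14], "rotation": [0, 0, 0]}, {"fingers": 0, "xyz": [13, 28, -14], "rotation": [0, 0, 0]}, {"fingers": 0, "xyz": [12, 15, -20], "rotation": [0, 0, 0]}, {"fingers": 0, "xyz": [0, 0, 0], "rotation": [0, 0, 0]}]'

```text
clock: 2.75
position: [0.5241, 0.1543, 0.2424]
ee_rot: [2.59, 1.288, 0.731]
ft_force: [-0.1, -0.7, -1.0]
width: 0.998
grasp_force: 0.0
```

```bash
cat > look.py <<'E'
from h import *
import sys
s=manip.get_state(); M=R.from_rotvec(s['ee_rot']).as_matrix()
print(s['clock'],s['joint_positions'].round(3),s['position'].round(4),M.round(3).tolist(),s['ft_force'].round(1),s['torque'].round(2),s['width'],s['grasp_force'])
o=[]
for n in ['side','top']:
    f=cam(n); W=cloud(f); np.save(n+'1.npy',W)
    c=(278,309) if n=='side' else (252,262)
    g=f['frame'][c[0]-75:c[0]+75,c[1]-100:c[1]+100,::-1]
    o.append(cv2.resize(g,(400,300),interpolation=cv2.INTER_CUBIC))
cv2.imwrite(f'pics/{sys.argv[1]}.png',np.hstack(o))
E
python3 look.py a1
```

```text
2.75 [ 0.341 -0.136 -0.522  0.673 -0.095  2.535] [0.5241 0.1543 0.2424] [[0.51, 0.706, 0.491], [0.783, -0.617, 0.074], [0.355, 0.347, -0.868]] [-0.1 -0.7 -1. ] [-0.11  0.56 -0.04] 0.9980147168783072 0.0
```

View pics/a1.png

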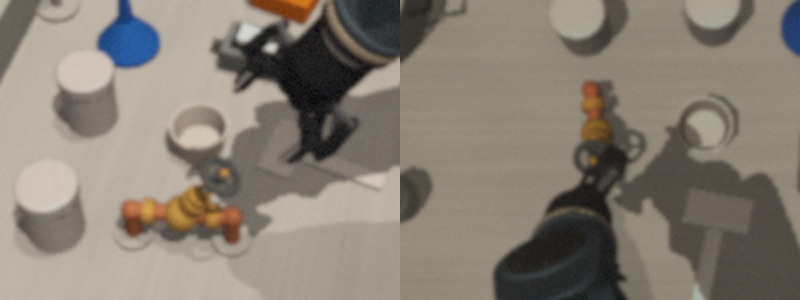

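The views show the gripper above and in front of the wheel. The side crop has the wheel at about (220,175), and the fingers are clear. I'll go to a close stand-off on the stem axis.

>>> arm_command --deltas '[{"fingers": 0, "xyz": [0, 0, -15], "rotation": [0, 0, 0]}, {"fingers": 0, "xyz": [8, 0, -20], "rotation": [0, 0, 0]}, {"fingers": 0, "xyz": [8, 0, -20], "rotation": [0, 0, 0]}, {"fingers": 0, "xyz": [7, 0, -16], "rotation": [0, 0, 0]}, {"fingers": 0, "xyz": [0, 0, 0], "rotation": [0, 0, 0]}]'

```text
clock: 3.27
position: [0.5469, 0.1505, 0.1732]
ee_rot: [2.591, 1.281, 0.732]
ft_force: [-0.9, -1.2, -1.0]
width: 1.0
grasp_force: 0.0
```

```bash
cat >> look.py <<'E'
K=None
E
python3 look.py a2; python3 - <<'E'
from h import *
# rim & finger points seen by depth near wheel
s=manip.get_state(); M=R.from_rotvec(s['ee_rot']).as_matrix()
for n in ['side1','top1']:
    W=np.load(n+'.npy'); L=(W-s['position'])@M
    m=(np.linalg.norm(L[...,:2],axis=-1)<.07)&(L[...,2]>-.06)&(L[...,2]<.05)
    q=L[m]
    for a,b in [(-.06,-.03),(-.03,0),(0,.015),(.015,.04)]:
        t=q[(q[:,2]>a)&(q[:,2]<b)]
        if len(t)>5: print(n,a,b,len(t),np.percentile(t,[2,98],axis=0).round(3).tolist())
E
```

```text
3.2667 [ 0.316 -0.045 -0.626  0.475 -0.085  2.517] [0.5469 0.1505 0.1732] [[0.513, 0.703, 0.492], [0.781, -0.62, 0.072], [0.356, 0.348, -0.867]] [-0.9 -1.2 -1. ] [-0.02  0.44 -0.05] 0.9996540022096504 0.0
side1 -0.06 -0.03 146 [[-0.01, -0.059, -0.06], [0.012, 0.062, -0.031]]
side1 -0.03 0 70 [[-0.011, -0.056, -0.03], [0.012, 0.054, -0.013]]
side1 0.015 0.04 263 [[-0.021, -0.027, 0.025], [0.027, 0.021, 0.038]]
top1 -0.06 -0.03 11 [[-0.0, 0.039, -0.06], [0.013, 0.065, -0.032]]
top1 -0.03 0 9 [[0.006, 0.041, -0.029], [0.011, 0.053, -0.011]]
top1 0.015 0.04 151 [[-0.004, -0.029, 0.026], [0.027, 0.021, 0.039]]
```

View pics/a2.png

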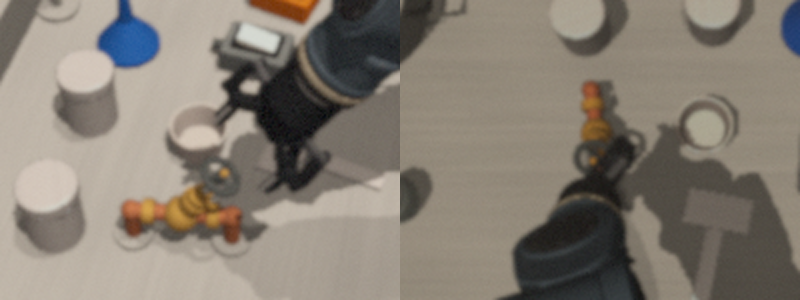

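The gripper is centred over the wheel: in the tool frame the wheel lies about (2,-3,30) mm, and the fingers at ±55 mm clear the rim. Next I insert and grip.

>>> arm_command --deltas '[{"fingers": 0, "xyz": [-1, 4, 0], "rotation": [0, 0, 0]}, {"fingers": 0, "xyz": [4, 1, -7], "rotation": [0, 0, 0]}, {"fingers": 0, "xyz": [5, 1, -9], "rotation": [0, 0, 0]}, {"fingers": 0, "xyz": [5, 1, -9], "rotation": [0, 0, 0]}, {"fingers": 0, "xyz": [5, 0, -9], "rotation": [0, 0, 0]}, {"fingers": 0, "xyz": [5, 1, -8], "rotation": [0, 0, 0]}, {"fingers": 0, "xyz": [0, 0, 0], "rotation": [0, 0, 0]}]' --grip_force 40

```text
clock: 3.95
position: [0.5706, 0.16, 0.1321]
ee_rot: [2.59, 1.283, 0.735]
ft_force: [-0.5, -0.6, -0.2]
width: 0.995
grasp_force: 0.0
```

>>> arm_command --deltas '[{"fingers": 255, "xyz": [0, 0, 0], "rotation": [0, 0, 0]}, {"fingers": 255, "xyz": [0, 0, 0], "rotation": [0, 0, 0]}, {"fingers": 255, "xyz": [0, 0, 0], "rotation": [0, 0, 0]}, {"fingers": 255, "xyz": [0, 0, 0], "rotation": [0, 0, 0]}, {"fingers": 255, "xyz": [0, 0, 0], "rotation": [0, 0, 0]}, {"fingers": 255, "xyz": [0, 0, 0], "rotation": [0, 0, 0]}, {"fingers": 255, "xyz": [0, 0, 0], "rotation": [0, 0, 0]}, {"fingers": 255, "xyz": [0, 0, 0], "rotation": [0, 0, 0]}]'

```text
clock: 4.62
position: [0.5706, 0.16, 0.1344]
ee_rot: [2.589, 1.282, 0.738]
ft_force: [-6.8, -2.5, 8.2]
width: 0.601
grasp_force: 39.5
```

```bash
python3 look.py a3
```

```text
4.6167 [ 0.319  0.046 -0.648  0.359 -0.086  2.518] [0.5706 0.16   0.1344] [[0.511, 0.702, 0.496], [0.781, -0.62, 0.073], [0.359, 0.35, -0.865]] [-6.8 -2.5  8.2] [-0.24  0.87 -0.11] 0.6010608027817715 39.54054772853851
```

View pics/a3.png

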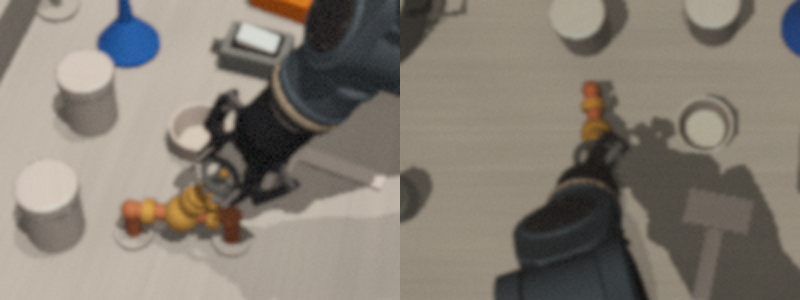

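Width 0.60 (51 mm) at 40 N: the fingers hold the rim. Now I turn anticlockwise about the stem axis with the outward feed.

>>> arm_command --deltas '[{"fingers": 255, "xyz": [-0.24, -0.04, 0.42], "rotation": [-0.0595, -0.0088, 0.1038]}, {"fingers": 255, "xyz": [-0.24, -0.04, 0.42], "rotation": [-0.0595, -0.0088, 0.1038]}, {"fingers": 255, "xyz": [-0.24, -0.04, 0.42], "rotation": [-0.0595, -0.0088, 0.1038]}, {"fingers": 255, "xyz": [-0.24, -0.04, 0.42], "rotation": [-0.0595, -0.0088, 0.1038]}, {"fingers": 255, "xyz": [-0.24, -0.04, 0.42], "rotation": [-0.0595, -0.0088, 0.1038]}, {"fingers": 255, "xyz": [-0.24, -0.04, 0.42], "rotation": [-0.0595, -0.0088, 0.1038]}]'

```text
clock: 5.22
position: [0.568, 0.1602, 0.1361]
ee_rot: [1.875, 2.022, 0.576]
ft_force: [-17.5, 2.2, 10.5]
width: 0.603
grasp_force: 40.1
```

```bash
python3 look.py a4
```

```text
5.2167 [ 0.321  0.04  -0.648  0.367 -0.086  1.794] [0.568  0.1602 0.1361] [[-0.085, 0.865, 0.494], [0.996, 0.056, 0.074], [0.036, 0.498, -0.866]] [-17.5   2.2  10.5] [0.52 2.33 0.27] 0.602670202172994 40.12734845280647
```

>>> arm_command --deltas '[{"fingers": 255, "xyz": [-0.5, -0.07, 0.6], "rotation": [-0.0595, -0.0088, 0.1038]}, {"fingers": 255, "xyz": [-0.5, -0.07, 0.6], "rotation": [-0.0595, -0.0088, 0.1038]}, {"fingers": 255, "xyz": [-0.5, -0.07, 0.6], "rotation": [-0.0595, -0.0088, 0.1038]}, {"fingers": 255, "xyz": [-0.5, -0.07, 0.6], "rotation": [-0.0595, -0.0088, 0.1038]}, {"fingers": 255, "xyz": [-0.5, -0.07, 0.6], "rotation": [-0.0595, -0.0088, 0.1038]}, {"fingers": 255, "xyz": [-0.5, -0.07, 0.6], "rotation": [-0.0595, -0.0088, 0.1038]}, {"fingers": 255, "xyz": [-0.24, -0.04, 0.42], "rotation": [-0.0595, -0.0088, 0.1038]}, {"fingers": 255, "xyz": [-0.24, -0.04, 0.42], "rotation": [-0.0595, -0.0088, 0.1038]}, {"fingers": 255, "xyz": [-0.24, -0.04, 0.42], "rotation": [-0.0595, -0.0088, 0.1038]}, {"fingers": 255, "xyz": [-0.24, -0.04, 0.42], "rotation": [-0.0595, -0.0088, 0.1038]}, {"fingers": 255, "xyz": [-0.24, -0.04, 0.42], "rotation": [-0.0595, -0.0088, 0.1038]}, {"fingers": 255, "xyz": [-0.24, -0.04, 0.42], "rotation": [-0.0595, -0.0088, 0.1038]}]'

```text
clock: 6.32
position: [0.5628, 0.1577, 0.1402]
ee_rot: [0.075, 2.623, 0.118]
ft_force: [-2.2, -9.8, -9.8]
width: 0.598
grasp_force: 45.2
```

```bash
python3 look.py a5
```

```text
6.3167 [ 0.322  0.024 -0.651  0.38  -0.09   0.356] [0.5628 0.1577 0.1402] [[-0.869, 0.031, 0.494], [0.076, 0.995, 0.07], [-0.489, 0.098, -0.867]] [-2.2 -9.8 -9.8] [-1.35  1.73 -0.67] 0.5976887168969331 45.155148804187775
```

View pics/a5.png

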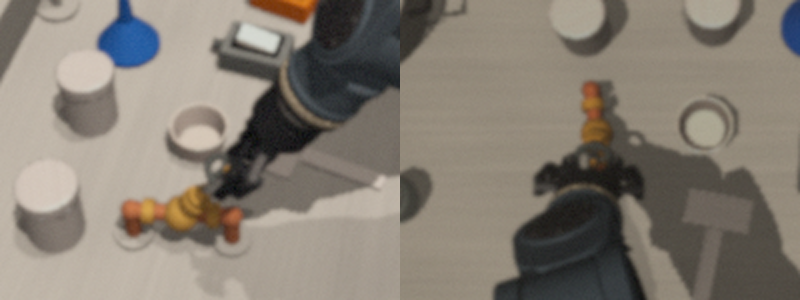

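The wheel stays between the fingers (side crop ~(220,170)) and the tool has turned by 2.16 rad. I'll go on towards the stop.

>>> arm_command --deltas '[{"fingers": 255, "xyz": [-0.24, -0.2, 0.42], "rotation": [-0.0595, -0.0088, 0.1038]}, {"fingers": 255, "xyz": [-0.24, -0.2, 0.42], "rotation": [-0.0595, -0.0088, 0.1038]}, {"fingers": 255, "xyz": [-0.24, -0.2, 0.42], "rotation": [-0.0595, -0.0088, 0.1038]}, {"fingers": 255, "xyz": [-0.24, -0.2, 0.42], "rotation": [-0.0595, -0.0088, 0.1038]}, {"fingers": 255, "xyz": [-0.24, -0.2, 0.42], "rotation": [-0.0595, -0.0088, 0.1038]}, {"fingers": 255, "xyz": [-0.24, -0.2, 0.42], "rotation": [-0.0595, -0.0088, 0.1038]}, {"fingers": 255, "xyz": [-0.24, -0.04, 0.42], "rotation": [-0.0595, -0.0088, 0.1038]}, {"fingers": 255, "xyz": [-0.24, -0.04, 0.42], "rotation": [-0.0595, -0.0088, 0.1038]}, {"fingers": 255, "xyz": [-0.24, -0.04, 0.42], "rotation": [-0.0595, -0.0088, 0.1038]}]'

```text
clock: 7.17
position: [0.5615, 0.1552, 0.1444]
ee_rot: [-1.291, 2.305, -0.258]
ft_force: [8.0, -16.7, -12.5]
width: 0.596
grasp_force: 44.7
```

```bash
cat > st.py <<'E'
from h import *
s=manip.get_state(); M=R.from_rotvec(s['ee_rot']).as_matrix()
print(s['clock'],s['joint_positions'].round(3),s['position'].round(4),M.round(3).tolist(),'Ftool',(M.T@s['ft_force']).round(1),'Ttool',(M.T@s['torque']).round(2),'tau6',s['tau'][5].round(3),s['width'].round(3),s['grasp_force'])
E
python3 st.py
```

```text
Traceback (most recent call last):
  File "st.py", line 3, in <module>
    print(s['clock'],s['joint_positions'].round(3),s['position'].round(4),M.round(3).tolist(),'Ftool',(M.T@s['ft_force']).round(1),'Ttool',(M.T@s['torque']).round(2),'tau6',s['tau'][5].round(3),s['width'].round(3),s['grasp_force'])
                                                                                                                                                                                                  ^^^^^^^^^^^^^^^^
AttributeError: 'float' object has no attribute 'round'
```

```bash
sed -i "s/s\['width'\].round(3)/s['width']/" st.py; python3 st.py
```

```text
7.1667 [ 0.319  0.015 -0.65   0.389 -0.09  -0.726] [0.5615 0.1552 0.1444] [[-0.438, -0.75, 0.496], [-0.841, 0.537, 0.069], [-0.317, -0.387, -0.866]] Ftool [ 14.5 -10.1  13.6] Ttool [1.34 3.16 0.06] tau6 3.76 0.5957434456307675 44.67868119478226
```

>>> arm_command --deltas '[{"fingers": 255, "xyz": [0.5, -1.0, -1.0], "rotation": [0, 0, 0]}, {"fingers": 255, "xyz": [0, 0, 0], "rotation": [0, 0, 0]}]'

```text
clock: 7.33
position: [0.5619, 0.1552, 0.1441]
ee_rot: [-1.286, 2.306, -0.254]
ft_force: [-8.8, -10.4, 3.2]
width: 0.602
grasp_force: 46.3
```

```bash
python3 st.py
```

```text
7.3333 [ 0.317  0.015 -0.651  0.386 -0.087 -0.724] [0.5619 0.1552 0.1441] [[-0.44, -0.748, 0.496], [-0.838, 0.54, 0.071], [-0.321, -0.384, -0.866]] Ftool [11.6 -0.2 -7.9] Ttool [-0.6   2.7   0.01] tau6 -0.86 0.6020226099977136 46.28833204507828
```

>>> arm_command --deltas '[{"fingers": 255, "xyz": [-0.24, -0.04, 0.42], "rotation": [-0.0595, -0.0088, 0.1038]}, {"fingers": 255, "xyz": [-0.24, -0.04, 0.42], "rotation": [-0.0595, -0.0088, 0.1038]}, {"fingers": 255, "xyz": [-0.24, -0.04, 0.42], "rotation": [-0.0595, -0.0088, 0.1038]}, {"fingers": 255, "xyz": [0, 0, 0], "rotation": [0, 0, 0]}]'

```text
clock: 7.67
position: [0.5617, 0.1548, 0.1458]
ee_rot: [-1.703, 2.055, -0.376]
ft_force: [-1.5, -13.0, -0.3]
width: 0.596
grasp_force: 45.7
```

```bash
python3 st.py
```

```text
7.6667 [ 0.316  0.012 -0.65   0.39  -0.088 -1.091] [0.5617 0.1548 0.1458] [[-0.143, -0.856, 0.497], [-0.976, 0.204, 0.071], [-0.162, -0.475, -0.865]] Ftool [12.9 -1.2 -1.4] Ttool [-0.49  2.74 -0.08] tau6 -3.453 0.5960341766426973 45.70639193058014
```

>>> arm_command --deltas '[{"fingers": 255, "xyz": [-0.3, -0.5, 0.35], "rotation": [-0.0595, -0.0088, 0.1038]}, {"fingers": 255, "xyz": [-0.24, -0.4, 0.4], "rotation": [-0.0595, -0.0088, 0.1038]}, {"fingers": 255, "xyz": [-0.24, -0.04, 0.42], "rotation": [-0.0595, -0.0088, 0.1038]}, {"fingers": 255, "xyz": [0, 0, 0], "rotation": [0, 0, 0]}]'

```text
clock: 8.0
position: [0.5617, 0.1545, 0.1476]
ee_rot: [-2.073, 1.741, -0.486]
ft_force: [6.3, -7.4, -3.6]
width: 0.595
grasp_force: 45.3
```

```bash
python3 st.py
```

```text
8.0 [ 0.315  0.009 -0.649  0.392 -0.085 -1.452] [0.5617 0.1545 0.1476] [[0.168, -0.851, 0.498], [-0.986, -0.153, 0.072], [0.014, -0.503, -0.864]] Ftool [ 8.3 -2.4  5.7] Ttool [-0.38  1.65  0.34] tau6 -3.958 0.5953203641982056 45.315980315208435
```

>>> arm_command --deltas '[{"fingers": 255, "xyz": [-0.24, -0.04, 0.42], "rotation": [-0.0595, -0.0088, 0.1038]}, {"fingers": 255, "xyz": [-0.24, -0.04, 0.42], "rotation": [-0.0595, -0.0088, 0.1038]}, {"fingers": 255, "xyz": [0, 0, 0], "rotation": [0, 0, 0]}]'

```text
clock: 8.25
position: [0.5608, 0.1567, 0.1484]
ee_rot: [-2.294, 1.494, -0.548]
ft_force: [1.4, 9.4, -4.7]
width: 0.594
grasp_force: 44.2
```

```bash
python3 st.py
```

```text
8.25 [ 0.316  0.008 -0.648  0.395 -0.081 -1.692] [0.5608 0.1567 0.1484] [[0.37, -0.785, 0.496], [-0.92, -0.384, 0.078], [0.13, -0.485, -0.865]] Ftool [-8.8 -2.4  5.5] Ttool [ 0.04 -1.82 -0.09] tau6 -3.308 0.5938778080554006 44.232048243284225
```

>>> arm_command --deltas '[{"fingers": 255, "xyz": [0, 0, 0], "rotation": [-0.0595, -0.0088, 0.1038]}, {"fingers": 255, "xyz": [0, 0, 0], "rotation": [-0.0595, -0.0088, 0.1038]}, {"fingers": 255, "xyz": [0, 0, 0], "rotation": [0, 0, 0]}]'

```text
clock: 8.5
position: [0.5612, 0.1559, 0.1488]
ee_rot: [-2.488, 1.23, -0.613]
ft_force: [0.6, 3.0, 0.6]
width: 0.597
grasp_force: 46.1
```

```bash
python3 st.py
```

```text
8.5 [ 0.316  0.008 -0.647  0.395 -0.082 -1.93 ] [0.5612 0.1559 0.1488] [[0.543, -0.677, 0.497], [-0.804, -0.589, 0.076], [0.241, -0.441, -0.865]] Ftool [-1.9 -2.4  0. ] Ttool [ 0.17 -0.63  0.44] tau6 -4.158 0.5972962893562191 46.051340103149414
```

>>> arm_command --deltas '[{"fingers": 255, "xyz": [0, 0, 0], "rotation": [-0.0595, -0.0088, 0.1038]}, {"fingers": 255, "xyz": [0, 0, 0], "rotation": [-0.0595, -0.0088, 0.1038]}, {"fingers": 255, "xyz": [0, 0, 0], "rotation": [0, 0, 0]}]'

```text
clock: 8.75
position: [0.5615, 0.1559, 0.1489]
ee_rot: [-2.654, 0.942, -0.669]
ft_force: [1.6, 2.9, 2.5]
width: 0.596
grasp_force: 44.5
```

```bash
python3 st.py
```

```text
8.75 [ 0.315  0.008 -0.646  0.396 -0.082 -2.166] [0.5615 0.1559 0.1489] [[0.686, -0.531, 0.497], [-0.644, -0.761, 0.076], [0.338, -0.372, -0.864]] Ftool [ 0.1 -3.9 -1.2] Ttool [ 0.44 -0.31  0.02] tau6 -3.693 0.5964673390835104 44.46958925575018
```

>>> arm_command --deltas '[{"fingers": 255, "xyz": [0, 0, 0], "rotation": [0, 0, 0]}, {"fingers": 255, "xyz": [0, 0, 0], "rotation": [-0.0595, -0.0088, 0.1038]}, {"fingers": 255, "xyz": [0, 0, 0], "rotation": [-0.0297, -0.0044, 0.0519]}, {"fingers": 255, "xyz": [0, 0, 0], "rotation": [0, 0, 0]}]' --grip_force 80

```text
clock: 9.08
position: [0.5621, 0.1556, 0.1495]
ee_rot: [-2.758, 0.717, -0.708]
ft_force: [2.4, 1.2, 7.7]
width: 0.578
grasp_force: 84.3
```

```bash
python3 st.py; python3 look.py a6; python3 - <<'E'
from h import *
s=manip.get_state(); M=R.from_rotvec(s['ee_rot']).as_matrix()
n0=-M[:,2]
from scipy.optimize import least_squares
for n in ['side','side1','top','top1']:
    W=np.load(n+'.npy'); d=W-np.array([.562,.156,.1445]); h=d@n0; r=np.sqrt((d*d).sum(-1)-h*h)
    m=(r<.022)&(h>-.01)&(h<.04); hh=h[m]; print(n,m.sum(),np.histogram(hh*1000,bins=range(-10,42,3))[0])
E
```

```text
9.0833 [ 0.315  0.008 -0.646  0.396 -0.083 -2.34 ] [0.5621 0.1556 0.1495] [[0.767, -0.404, 0.498], [-0.503, -0.861, 0.075], [0.399, -0.308, -0.864]] Ftool [ 4.3 -4.3 -5.4] Ttool [0.25 0.79 0.34] tau6 -2.345 0.5783791209104469 84.34388064430095
9.0833 [ 0.315  0.008 -0.646  0.396 -0.083 -2.34 ] [0.5621 0.1556 0.1495] [[0.767, -0.404, 0.498], [-0.503, -0.861, 0.075], [0.399, -0.308, -0.864]] [2.4 1.2 7.7] [ 0.04 -0.78 -0.44] 0.5783791209104469 84.34388064430095
side 151 [ 3  2 11 42 60 24  7  2  0  0  0  0  0  0  0  0  0]
side1 49 [ 0  0  0  0  0  0  0  0 10 28  9  0  0  0  1  1  0]
top 130 [ 1  3 20 35 42 21  5  3  0  0  0  0  0  0  0  0  0]
top1 90 [ 1  1  1  2  1  0  2  9 19 27 16  5  6  0  0  0  0]
```

View pics/a6.png

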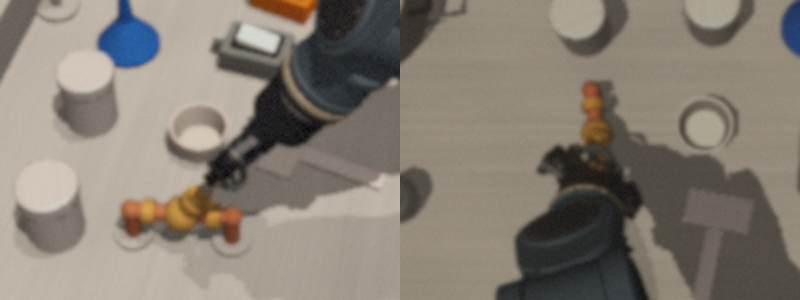

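The crop shows the wheel (~(232,175)) has risen outward: the depth shift of about 15 mm is 3.8 rad. The tool has turned 4.86 rad and now resists. One more push to confirm the stop.

>>> arm_command --deltas '[{"fingers": 255, "xyz": [0, 0, 0], "rotation": [-0.0595, -0.0088, 0.1038]}, {"fingers": 255, "xyz": [0, 0, 0], "rotation": [-0.0595, -0.0088, 0.1038]}]'

```text
clock: 9.35
position: [0.5616, 0.1564, 0.1493]
ee_rot: [-2.873, 0.387, -0.749]
ft_force: [13.2, -2.1, 11.5]
width: 0.585
grasp_force: 86.8
```

```bash
python3 st.py
```

```text
9.35 [ 0.316  0.008 -0.645  0.397 -0.081 -2.58 ] [0.5616 0.1564 0.1493] [[0.842, -0.21, 0.497], [-0.283, -0.956, 0.077], [0.459, -0.205, -0.864]] Ftool [17.  -3.1 -3.5] Ttool [0.67 2.73 1.33] tau6 3.043 0.5845668549589533 86.78998231887817
```

>>> arm_command --deltas '[{"fingers": 255, "xyz": [0, 0, 0], "rotation": [0, 0, 0]}, {"fingers": 255, "xyz": [0, 0, 0], "rotation": [0, 0, 0]}]'

```text
clock: 9.52
position: [0.5625, 0.156, 0.1499]
ee_rot: [-2.871, 0.392, -0.752]
ft_force: [5.4, 2.4, 6.5]
width: 0.585
grasp_force: 85.2
```

```bash
python3 st.py
```

```text
9.5167 [ 0.315  0.008 -0.645  0.396 -0.083 -2.577] [0.5625 0.156  0.1499] [[0.84, -0.213, 0.498], [-0.287, -0.955, 0.076], [0.46, -0.206, -0.864]] Ftool [ 6.9 -4.8 -2.7] Ttool [ 0.64  0.86 -0.  ] tau6 -0.753 0.5853611785188464 85.24101186543703
```

Torque reached 1.33 N m, so the stop is confirmed. Now a quarter turn back.

>>> arm_command --deltas '[{"fingers": 255, "xyz": [0.24, 0.04, -0.42], "rotation": [0.0595, 0.0088, -0.1038]}, {"fingers": 255, "xyz": [0.24, 0.04, -0.42], "rotation": [0.0595, 0.0088, -0.1038]}, {"fingers": 255, "xyz": [0.24, 0.04, -0.42], "rotation": [0.0595, 0.0088, -0.1038]}, {"fingers": 255, "xyz": [0.24, 0.04, -0.42], "rotation": [0.0595, 0.0088, -0.1038]}, {"fingers": 255, "xyz": [0.24, 0.04, -0.42], "rotation": [0.0595, 0.0088, -0.1038]}, {"fingers": 255, "xyz": [0.24, 0.04, -0.42], "rotation": [0.0595, 0.0088, -0.1038]}, {"fingers": 255, "xyz": [0.24, 0.04, -0.42], "rotation": [0.0595, 0.0088, -0.1038]}]'

```text
clock: 10.1
position: [0.5633, 0.155, 0.1461]
ee_rot: [-2.326, 1.457, -0.564]
ft_force: [-5.9, -8.7, 12.2]
width: 0.579
grasp_force: 86.2
```

```bash
python3 st.py
```

```text
10.1 [ 0.314  0.014 -0.649  0.387 -0.085 -1.731] [0.5633 0.155  0.1461] [[0.396, -0.771, 0.498], [-0.906, -0.418, 0.073], [0.152, -0.48, -0.864]] Ftool [  7.4   2.3 -14.1] Ttool [-0.98  1.35 -0.05] tau6 -3.794 0.5792684559197054 86.16104319691658
```

>>> arm_command --deltas '[{"fingers": 255, "xyz": [0.24, 0.04, -0.42], "rotation": [0.0595, 0.0088, -0.1038]}, {"fingers": 255, "xyz": [0.24, 0.04, -0.42], "rotation": [0.0595, 0.0088, -0.1038]}, {"fingers": 255, "xyz": [0.24, 0.04, -0.42], "rotation": [0.0595, 0.0088, -0.1038]}, {"fingers": 255, "xyz": [0.24, 0.04, -0.42], "rotation": [0.0595, 0.0088, -0.1038]}, {"fingers": 255, "xyz": [0.24, 0.04, -0.42], "rotation": [0.0595, 0.0088, -0.1038]}, {"fingers": 255, "xyz": [0.24, 0.04, -0.42], "rotation": [0.0595, 0.0088, -0.1038]}, {"fingers": 255, "xyz": [0, 0, 0], "rotation": [0, 0, 0]}, {"fingers": 255, "xyz": [0, 0, 0], "rotation": [0, 0, 0]}, {"fingers": 255, "xyz": [0, 0, 0], "rotation": [0, 0, 0]}]'

```text
clock: 10.85
position: [0.5635, 0.155, 0.1427]
ee_rot: [-1.619, 2.111, -0.35]
ft_force: [-15.3, -9.4, 17.6]
width: 0.581
grasp_force: 87.1
```

```bash
python3 st.py; cat > ax.py <<'E'
from h import *
n0=np.array([-.497,-.075,.865])
for n in ['side','top']:
    W=cloud(cam(n)); d=W-np.array([.562,.156,.1445]); h=d@n0; r=np.sqrt((d*d).sum(-1)-h*h)
    m=(r<.022)&(h>-.01)&(h<.04); print(n,m.sum(),np.histogram(h[m]*1000,bins=range(-10,42,3))[0],np.median(h[m]))
E
python3 ax.py
```

```text
10.85 [ 0.314  0.019 -0.652  0.38  -0.085 -1.017] [0.5635 0.155  0.1427] [[-0.206, -0.843, 0.497], [-0.958, 0.277, 0.072], [-0.199, -0.461, -0.865]] Ftool [  8.7   2.2 -23.5] Ttool [-1.22  1.83  0.14] tau6 -0.068 0.5813342161740245 87.10939262062311
side 151 [ 0  1  1  1  1  8 37 66 25 10  1  0  0  0  0  0  0] 0.012118033847298601
top 11 [0 0 0 0 1 4 4 2 0 0 0 0 0 0 0 0 0] 0.008286240155367532ax.py:4: RuntimeWarning: invalid value encountered in sqrt
  W=cloud(cam(n)); d=W-np.array([.562,.156,.1445]); h=d@n0; r=np.sqrt((d*d).sum(-1)-h*h)
```

The axial shift of −6.3 mm is 1.57 rad back. Releasing and withdrawing along the stem axis.

>>> arm_command --deltas '[{"fingers": 0, "xyz": [0, 0, 0], "rotation": [0, 0, 0]}, {"fingers": 0, "xyz": [0, 0, 0], "rotation": [0, 0, 0]}, {"fingers": 0, "xyz": [0, 0, 0], "rotation": [0, 0, 0]}, {"fingers": 0, "xyz": [0, 0, 0], "rotation": [0, 0, 0]}, {"fingers": 0, "xyz": [0, 0, 0], "rotation": [0, 0, 0]}, {"fingers": 0, "xyz": [0, 0, 0], "rotation": [0, 0, 0]}, {"fingers": 0, "xyz": [-5, -1, 9], "rotation": [0, 0, 0]}, {"fingers": 0, "xyz": [-6, -1, 10], "rotation": [0, 0, 0]}, {"fingers": 0, "xyz": [-8, -1, 14], "rotation": [0, 0, 0]}, {"fingers": 0, "xyz": [-12, -2, 21], "rotation": [0, 0, 0]}, {"fingers": 0, "xyz": [-14, -2, 24], "rotation": [0, 0, 0]}, {"fingers": 0, "xyz": [0, 0, 20], "rotation": [0, 0, 0]}]'

```text
clock: 11.95
position: [0.5173, 0.1487, 0.2417]
ee_rot: [-1.628, 2.104, -0.35]
ft_force: [1.0, 0.2, 0.3]
width: 0.998
grasp_force: 0.0
```

```bash
python3 st.py; python3 ax.py 2>/dev/null; python3 - <<'E'
from h import *
for n,c in [('side',None),('top',None)]:
    f=cam(n); W=cloud(f); b=f['frame']
    m=(abs(W[...,0]-.58)<.06)&(abs(W[...,1]+.16)<.045)&(W[...,2]>.04)
    w=m&(b.min(2)>140); q=W[w]; c0=q.mean(0); S,ev=np.linalg.eigh(np.cov((q-c0).T)); print(n,w.sum(),c0.round(4),ev.T.round(3).tolist())
    print(q[q[:,0]>.6].mean(0),q[:,2].max(),cv2.minAreaRect((q[:,:2]*1000).astype(np.float32)),cv2.minAreaRect((W[m][:,:2]*1000).astype(np.float32)))
E
```

```text
11.95 [ 0.334 -0.158 -0.547  0.664 -0.093 -1.007] [0.5173 0.1487 0.2417] [[-0.199, -0.845, 0.497], [-0.96, 0.27, 0.074], [-0.197, -0.462, -0.865]] Ftool [-0.5 -0.9  0.2] Ttool [-0.37  0.18 -0.07] tau6 0.156 0.9982978855656114 0.0
side 154 [ 0  0  2  1  1  7 36 61 36  9  1  0  0  0  0  0  0] 0.012638855605941315
top 22 [ 0  0  0  0  1  2 11  6  2  0  0  0  0  0  0  0  0] 0.01049091417850308
side 88 [ 0.5992 -0.1673  0.0569] [[-0.082, -0.312, 0.947], [0.478, 0.821, 0.312], [-0.875, 0.478, 0.081]]
[ 0.6094029  -0.16671777  0.05780904] 0.0675245807419721 ((585.3330078125, -168.2382354736328), (54.72023391723633, 96.48388671875), 83.44560241699219) ((585.0542602539062, -159.29803466796875), (73.3731918334961, 98.44576263427734), 84.0878677368164)
top 218 [ 0.5817 -0.1595  0.0551] [[0.178, 0.029, -0.984], [0.083, 0.996, 0.044], [-0.98, 0.089, -0.175]]
[ 0.60463472 -0.16006347  0.05839572] 0.0653462027643712 ((581.8438110351562, -159.6893768310547), (30.3134708404541, 56.3003044128418), 85.09093475341797) ((582.6238403320312, -158.22540283203125), (70.20108795166016, 99.58806610107422), 85.2037124633789)
```

>>> arm_command --deltas '[{"fingers": 255, "xyz": [9, -34, 0], "rotation": [-0.0153, 0.1036, 0]}, {"fingers": 255, "xyz": [9, -34, 0], "rotation": [-0.0153, 0.1036, 0]}, {"fingers": 255, "xyz": [9, -34, 0], "rotation": [-0.0153, 0.1036, 0]}, {"fingers": 255, "xyz": [9, -34, 0], "rotation": [-0.0153, 0.1036, 0]}, {"fingers": 255, "xyz": [9, -34, 0], "rotation": [-0.0153, 0.1036, 0]}, {"fingers": 255, "xyz": [9, -34, 0], "rotation": [0, 0, 0]}, {"fingers": 255, "xyz": [9, -34, 0], "rotation": [0, 0, 0]}, {"fingers": 255, "xyz": [9, -34, -20], "rotation": [0, 0, 0]}, {"fingers": 255, "xyz": [9, -33, -22], "rotation": [0, 0, 0]}, {"fingers": 255, "xyz": [4, -4, -35], "rotation": [0, 0, 0]}, {"fingers": 255, "xyz": [0, 0, -35], "rotation": [0, 0, 0]}, {"fingers": 255, "xyz": [0, 0, 0], "rotation": [0, 0, 0]}]'

```text
clock: 13.15
position: [0.5981, -0.1508, 0.1202]
ee_rot: [-1.909, 2.471, -0.009]
ft_force: [-2.1, -0.4, -1.0]
width: -0.001
grasp_force: 0.0
```

```bash
python3 st.py; python3 - <<'E'
from h import *
o=[]
for n,c in [('side',(215,340)),('top',(254,375))]:
    f=cam(n); o.append(cv2.resize(f['frame'][c[0]-60:c[0]+60,c[1]-80:c[1]+80,::-1],(400,300),interpolation=cv2.INTER_CUBIC))
cv2.imwrite('pics/p1.png',np.hstack(o))
E
```

```text
13.15 [-0.253  0.478  0.058  1.135  0.011 -1.568] [ 0.5981 -0.1508  0.1202] [[-0.252, -0.967, 0.018], [-0.968, 0.253, 0.007], [-0.011, -0.016, -1.0]] Ftool [0.9 1.9 0.9] Ttool [-0.11  0.    0.01] tau6 -0.076 -0.0011221034914419335 0.0
```

View pics/p1.png

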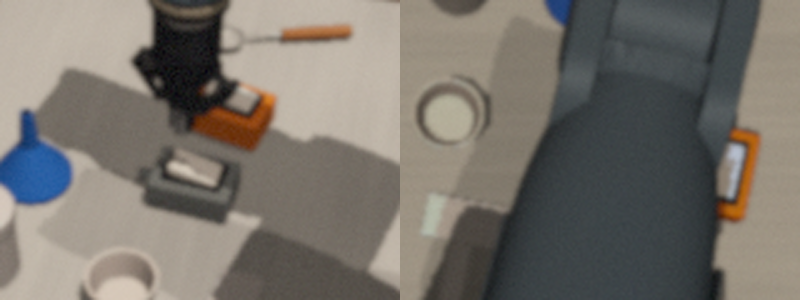

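The side crop shows the shut fingers at (180,125) above the far end of the grey box (190,185). I'll shift (+4,−10) mm and press.

>>> arm_command --deltas '[{"fingers": 255, "xyz": [4, -10, -15], "rotation": [0, 0, 0]}, {"fingers": 255, "xyz": [0, 0, -28], "rotation": [0, 0, 0]}, {"fingers": 255, "xyz": [0, 0, -8], "rotation": [0, 0, 0]}, {"fingers": 255, "xyz": [0, 0, -6], "rotation": [0, 0, 0]}, {"fingers": 255, "xyz": [0, 0, -5], "rotation": [0, 0, 0]}, {"fingers": 255, "xyz": [0, 0, -5], "rotation": [0, 0, 0]}, {"fingers": 255, "xyz": [0, 0, -3], "rotation": [0, 0, 0]}, {"fingers": 255, "xyz": [0, 0, 0], "rotation": [0, 0, 0]}]'

```text
clock: 13.92
position: [0.6069, -0.161, 0.0592]
ee_rot: [-1.907, 2.463, -0.025]
ft_force: [-0.2, 0.1, 0.5]
width: -0.002
grasp_force: 0.1
```

```bash
python3 st.py
```

```text
13.9167 [-0.265  0.528 -0.022  0.992  0.012 -1.582] [ 0.6069 -0.161   0.0592] [[-0.25, -0.968, 0.031], [-0.968, 0.251, 0.004], [-0.011, -0.029, -1.0]] Ftool [-0.1  0.2 -0.5] Ttool [ 0.05 -0.05  0.05] tau6 0.004 -0.0016956483074821707 0.11291158849417116
```

>>> arm_command --deltas '[{"fingers": 255, "xyz": [-2, 0, -4], "rotation": [0, 0, 0]}, {"fingers": 255, "xyz": [-2, 0, -4], "rotation": [0, 0, 0]}, {"fingers": 255, "xyz": [0, 0, -2], "rotation": [0, 0, 0]}, {"fingers": 255, "xyz": [0, 0, 0], "rotation": [0, 0, 0]}, {"fingers": 255, "xyz": [0, 0, 0], "rotation": [0, 0, 0]}]'

```text
clock: 14.33
position: [0.6048, -0.1614, 0.0521]
ee_rot: [-1.904, 2.46, -0.031]
ft_force: [-0.7, 3.3, 32.4]
width: 0.002
grasp_force: 15.8
```

```bash
python3 st.py
```

```text
14.3333 [-0.267  0.526 -0.046  0.965  0.012 -1.584] [ 0.6048 -0.1614  0.0521] [[-0.25, -0.967, 0.036], [-0.968, 0.251, 0.003], [-0.012, -0.034, -0.999]] Ftool [ -3.4   0.4 -32.4] Ttool [-0.31 -0.49 -0.02] tau6 -0.012 0.001518596504827547 15.773616345322807
```

32 N at z = 52 mm: the rocker is bottomed. I'll retreat, then check.

>>> arm_command --deltas '[{"fingers": 255, "xyz": [0, 0, 5], "rotation": [0, 0, 0]}, {"fingers": 255, "xyz": [0, 0, 15], "rotation": [0, 0, 0]}, {"fingers": 255, "xyz": [0, 0, 35], "rotation": [0, 0, 0]}, {"fingers": 255, "xyz": [-10, 0, 38], "rotation": [0, 0, 0]}, {"fingers": 255, "xyz": [-25, 0, 30], "rotation": [0, 0, 0]}, {"fingers": 255, "xyz": [-30, 0, 25], "rotation": [0, 0, 0]}, {"fingers": 255, "xyz": [-38, 0, 0], "rotation": [0, 0, 0]}, {"fingers": 255, "xyz": [-38, 0, 0], "rotation": [0, 0, 0]}, {"fingers": 255, "xyz": [-38, 0, 0], "rotation": [0, 0, 0]}, {"fingers": 255, "xyz": [-38, 0, 0], "rotation": [0, 0, 0]}, {"fingers": 255, "xyz": [0, 0, 0], "rotation": [0, 0, 0]}]'

```text
clock: 15.25
position: [0.3794, -0.1602, 0.1966]
ee_rot: [-1.906, 2.466, -0.021]
ft_force: [1.8, -0.6, 0.7]
width: -0.004
grasp_force: 0.0
```

```bash
python3 st.py; python3 ax.py 2>/dev/null; python3 - <<'E'
from h import *
o=[]
for n,c in [('side',(235,330)),('top',(245,330))]:
    f=cam(n); W=cloud(f); b=f['frame']
    m=(abs(W[...,0]-.58)<.035)&(abs(W[...,1]+.16)<.018)&(W[...,2]>.04)&(W[...,2]<.08)&(b.min(2)>100)
    q=W[m]; A=np.c_[q[:,0]-.582,np.ones(len(q))]; print(n,len(q),'slope,z',np.linalg.lstsq(A,q[:,2],rcond=None)[0])
    o.append(cv2.resize(b[c[0]-90:c[0]+90,c[1]-120:c[1]+120,::-1],(400,300),interpolation=cv2.INTER_CUBIC))
cv2.imwrite('pics/p2.png',np.hstack(o))
E
```

```text
15.25 [-0.411  0.021 -0.342  1.184  0.015 -1.727] [ 0.3794 -0.1602  0.1966] [[-0.252, -0.967, 0.028], [-0.968, 0.252, 0.004], [-0.011, -0.026, -1.0]] Ftool [ 0.2 -1.9 -0.6] Ttool [ 0.06 -0.03 -0.01] tau6 -0.935 -0.004207652814784505 0.0
side 154 [ 0  0  1  2  1  7 29 63 38 11  2  0  0  0  0  0  0] 0.012883516757314034
top 137 [ 1  1  0  1  3 14 33 46 24  9  5  0  0  0  0  0  0] 0.011943092128156274
side 189 slope,z [-0.13992996  0.0562778 ]
top 241 slope,z [-0.18773039  0.0551592 ]
```

View pics/p2.png

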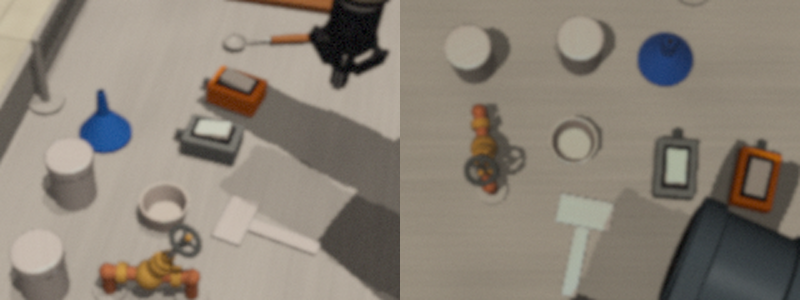

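The rocker slopes −0.19 (on), the bystanders are where they were, and the wheel rests a quarter turn back, at side crop (185,240).

```bash
python3 -c "
from rig import manip
print(manip.sign_off())"
```

```text
the job is handed in; nothing more can be done
None
```

I opened the valve to its stop, turned it back a quarter turn, pressed the grey box's rocker fully on, and handed the job in at about 15 s; the hand-in returned no verdict.

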